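# Set the price plate over the shelf edge

## Task

In this appliance shop, push the price plate with the red band across the wooden display riser with your fingertips, towards the shoppers' edge (the long edge away from the robot), until exactly its red band sticks out past the edge, with the plate square to the edge and lying flat. Only push or slide it, never pick it up, and leave the blue-banded plate, the kitchen timer and the jar where they are.

Things in the scene. Friction and masses are not known exactly. Their poses are not given: they have to be found in the camera images.
- riser: Fixed light-wood display riser, a plain block 260 mm deep (its x), 580 mm wide (its y) and 50 mm high, standing on the shelf. Origin at the centre of its underside; its own +x axis points to the shoppers' edge away from the robot, z up. It is turned up to 12 degrees from the robot's axes.
- riser_edge (a point): Middle of the riser's shoppers' edge, on the top face (130 mm along the riser's +x from its centre, 50 mm above the shelf). Its axes are the riser's: the edge runs along y, and x points outward past the edge.
- price: The loose price plate to be pushed, black with a white sheet and a RED band on top: 100 mm along its x, 140 mm along its y, 8 mm thick, about 0.15 kg, with straight vertical rims; lies flat on the riser, skewed up to 15 degrees to it. The red band covers the 30 mm along its +x rim, over the full width, and faces the shoppers' edge. Origin at the centre of the underside, z up.
- price_front (a point): Middle of the red-band rim of the price plate (its +x rim), at the underside, 50 mm along the plate's +x from its centre. When it is 30 mm past the riser's edge, exactly the band sticks out.
- blue: A second loose plate of the same size and make, but with a BLUE band, lying flat on the riser beside the red one (left or right of it). Leave it alone. Origin at the centre of its underside.
- timer: Round white kitchen timer with a steel knob, 56 mm diameter, 40 mm high, standing loose at one end of the riser. Leave it alone. Origin at the centre of its underside.
- jar: Small amber jar with a steel cap, 44 mm diameter, 55 mm high, standing loose at the other end of the riser. Leave it alone. Origin at the centre of its underside.
Mind the look-alikes: they are no part of the job. Leave any green or yellow look-alike of the price alone.

How it is judged:
By the outcome, as a careful person would: the job done as asked, in the order asked, and still so for the second after the job is handed in, with the robot touching nothing.
It also fails if it takes over 38 s, if anything falls off the work surface, if the arm or the gripper's body presses on something with over 40 N, if the wrist force passes 120 N, or if a joint passes its speed limit or range.

## Robot

A 6-joint arm with a two-finger parallel gripper is mounted at the origin on the work surface. World frame = base frame: x ahead of the robot, y to its left, z up, the work surface at z = 0. Lengths are in m, angles in rad, forces in N, time in s.
With the tool pointing down it reaches from about 0.35 to 1 m from the base axis. Payload 7.1 kg.
Tool frame: the origin (TCP) lies between the finger pads; the fingertips stand 22 mm ahead of it and the grasp point (between the pads) lies 3 mm ahead of it; x points along the fingers, y is the direction in which the jaws open and shut, and the axes are right-handed (so a half turn about x gives the same grasp; the last joint's range is limited). The gripper opens to 85 mm and grips with 20 to 120 N. Pads are 22 mm wide; open, the fingers measure 114 mm over their backs; the gripper's body (76 mm by 85 mm) begins 54 mm behind the grasp point. The pads swing forward as they close: fully open they stand 13 mm farther back than shut.
Start: joints at [-1.333, 0.423, 1.63, -0, 1.089, -0.019], TCP at [0.159, -0.604, 0.253] pointing down, gripper open.
Joint ranges: [-3, 3], [-0.9, 2.11], [0.09, 2.58], [-1.31, 4.45], [0.11, 2.69], [-2.54, 2.54]. Speed limits (rad/s): [2.39, 2.39, 3.01, 3.14, 3.14, 3.14].

## Interface

Orientations are given as a rotation vector (axis times angle).
In Python, from rig import manip gives the robot as it stands. The module is installed in compiled form; this text tells all that it offers. Calls block until the motion is done:
- manip.move_to(position, orientation): joint-space move of the TCP to a pose.
- manip.servo_line(position, orientation=None, rate=0.15): straight line of the TCP; orientation=None keeps the orientation; rate is the mean speed in m/s.
- manip.set_joints(angles): joint-space move.
- manip.command_gripper(opening, f_grip=None): finger opening in m; f_grip is the grip in N (None keeps the last); returns when the fingers have stopped.
- manip.hold(seconds).
- manip.solve_ik(position, orientation): joint angles nearest the present ones, or None.
- manip.camera(name): name is "side" or "top"; returns a dict with "image" (480x640x3 uint8, red, green, blue), "fx", "fy", "cx", "cy" (pixels), "cam_to_world" (4x4, takes a point from camera to world coordinates). Camera axes: x right, y down, z forward; pixel columns grow to the right and rows downward; lengths in m; the calibration is good to about 2 mm. A picture is of the moment at which its call begins. There is no depth.
A pose or a line that the arm cannot do raises manip.IKError and nothing moves.
- manip.sign_off(): hands the job in, once; it reports no verdict.
Readings, each from a call of its own:
- manip.get_time(): time.
- manip.get_joint_positions(): joint angles.
- manip.get_joint_vel(): joint speeds.
- manip.get_tau(): joint torques, N m.
- manip.get_position(): TCP position.
- manip.get_ee_rot(): TCP orientation.
- manip.get_contact_force(): force on the tool from outside, world axes, zero at the start.
- manip.get_torque(): the same for the moment, N m.
- manip.get_width(): finger opening in m.
Only numpy, scipy, OpenCV 4.12 (cv2) and the standard library are available. Lean on these libraries where they do the work, as an engineer would, in place of code of your own. Each camera call takes 0.05 s, during which the arm holds its last target.

## Working session

There is one attempt and no reset: what is moved stays moved. The work goes in short steps, each a Python script; the robot and the scene stay as the last script left them, time stands still between calls to the robot, and variables do not carry over. Pictures are saved under pics/ and viewed, and the job is handed in when it is done.

```bash
mkdir -p pics; python3 - <<'E'
from rig import manip
import cv2,numpy as np
for n in("top","side"):
    c=manip.camera(n); cv2.imwrite(f"pics/{n}0.png",c["image"][:,:,::-1]); print(n,c["fx"],c["cx"],c["cy"],np.round(c["cam_to_world"],4).tolist())
    np.savez(f"{n}0.npz",**c)
print(manip.get_time(),manip.get_ee_rot())
E
```

```text
top 565.6968818265246 317.084181589193 239.31352101763807 [[0.0039, -0.9879, 0.155, 0.4231], [-0.9999, -0.0021, 0.0118, -0.0607], [-0.0114, -0.1551, -0.9878, 1.1181], [0.0, 0.0, 0.0, 1.0]]
side 564.6981546973368 314.14595018533043 237.0101546928675 [[0.9984, -0.0325, 0.0456, 0.5455], [-0.0558, -0.642, 0.7646, -1.1242], [0.0044, -0.766, -0.6428, 0.9687], [0.0, 0.0, 0.0, 1.0]]
0.1 [ 2.0849849   0.27068199 -2.08532725]
```

View pics/top0.png

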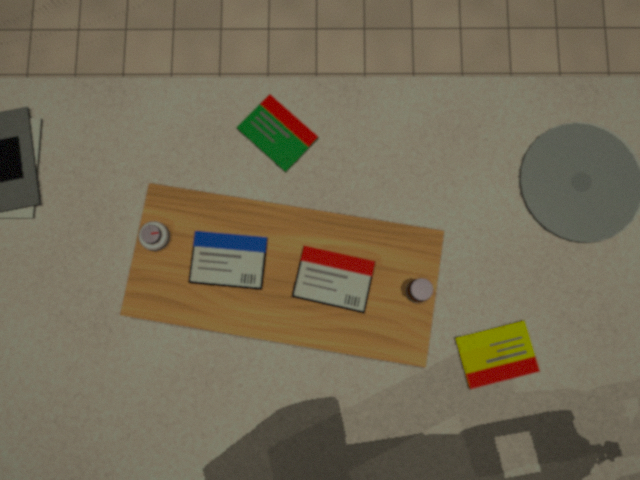

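View pics/side0.png

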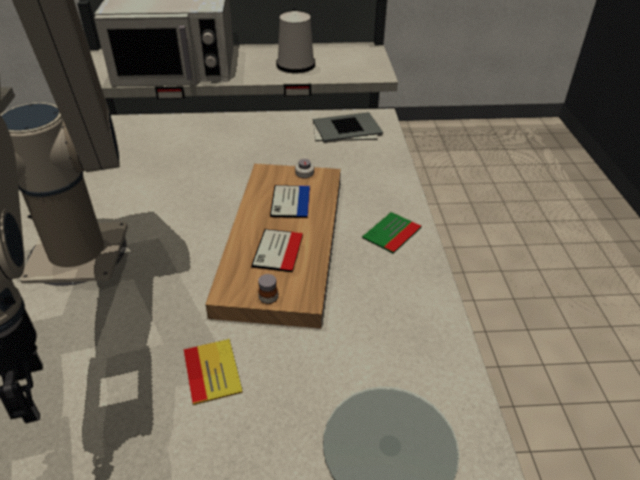

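The top view shows the red-banded plate at about (334,279), the blue plate at (229,260), the timer at (153,236) and the jar at (420,289). The riser corners are at about (149,184), (443,230), (427,366) and (122,315). I'll enlarge it for the exact edges.

```bash
python3 - <<'E'
import cv2
a=cv2.imread("pics/top0.png")
cv2.imwrite("pics/c1.png",cv2.resize(a[215:345,270:450],None,fx=4.4,fy=4.4,interpolation=cv2.INTER_CUBIC))
cv2.imwrite("pics/c2.png",cv2.resize(a[170:380,110:460],None,fx=2.28,fy=2.28,interpolation=cv2.INTER_CUBIC))
E
```

```text
(no output)
```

View pics/c1.png

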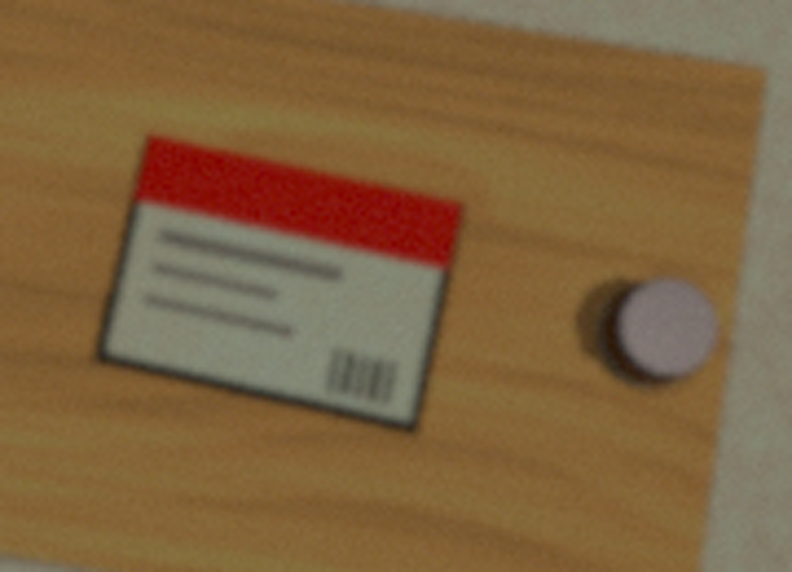

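View pics/c2.png

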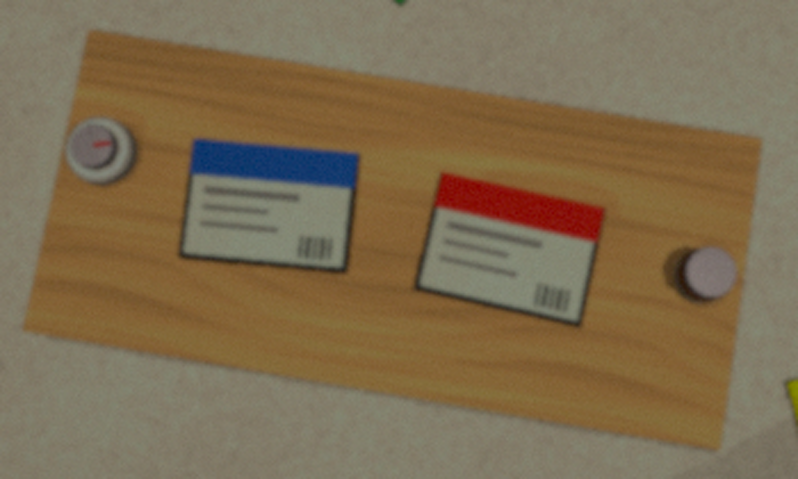

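```bash
cat > h.py <<'E'
import numpy as np,cv2
from scipy.optimize import least_squares
def bp(c,uv,z):
    uv=np.atleast_2d(np.array(uv,float)); T=np.array(c["cam_to_world"])
    d=np.c_[(uv[:,0]-c["cx"])/c["fx"],(uv[:,1]-c["cy"])/c["fy"],np.ones(len(uv))]@T[:3,:3].T
    return T[:3,3]+d*((z-T[2,3])/d[:,2])[:,None]
def proj(c,P):
    T=np.array(c["cam_to_world"]);p=(np.asarray(P)-T[:3,3])@T[:3,:3]
    return np.c_[p[:,0]/p[:,2]*c["fx"]+c["cx"],p[:,1]/p[:,2]*c["fy"]+c["cy"]]
def rect(p,lx,ly,z):  # corners order: (+x,+y),(+x,-y),(-x,-y),(-x,+y)
    q=np.array([[lx,ly],[lx,-ly],[-lx,-ly],[-lx,ly]])/2; c,s=np.cos(p[2]),np.sin(p[2])
    return np.c_[q@np.array([[c,s],[-s,c]])+p[:2],np.full(4,z)]
def fit(c,uv,lx,ly,z):
    w=bp(c,uv,z)[:,:2]; m=w.mean(0); d=w[0]-w[3]
    r=least_squares(lambda p:(proj(c,rect(p,lx,ly,z))-uv).ravel(),[*m,np.arctan2(d[1],d[0])])
    return r.x,r.fun.reshape(4,2)
def crop(uv,f,x0,y0): return (np.array(uv,float)+.5)/f-.5+[x0,y0]
def rel(r,p): # plate pose in riser frame (rel. to edge middle)
    c,s=np.cos(r[2]),np.sin(r[2]); d=p[:2]-r[:2]
    return np.array([c*d[0]+s*d[1]-.13,-s*d[0]+c*d[1],np.degrees(p[2]-r[2])])
E
python3 - <<'E'
from h import *
np.set_printoptions(precision=4,suppress=True)
c=np.load("top0.npz")
R,e=fit(c,crop([(88,30),(761,138),(719,448),(24,328)],2.28,110,170),.26,.58,.05);print(R,np.degrees(R[2]),e)
P,e=fit(c,crop([(148,136),(463,204),(415,430),(100,360)],4.4,270,215),.1,.14,.058);print(P,np.degrees(P[2]),e)
B,e=fit(c,crop([(192,139),(359,154),(346,271),(180,257)],2.28,110,170),.1,.14,.058);print(B,np.degrees(B[2]),e)
print(rel(R,P),rel(R,B))
print("jar",bp(c,crop([(666,330)],4.4,270,215),.105))
E
cat > s.py <<'E'
E
python3 - <<'E'
import cv2
a=cv2.imread("pics/side0.png")
cv2.imwrite("pics/s1.png",cv2.resize(a[150:335,200:350],None,fx=3.2,fy=3.2,interpolation=cv2.INTER_CUBIC))
E
```

```text
[ 0.5284  0.0165 -0.162 ] -9.282661798772427 [[-0.0952 -1.0993]
 [ 0.6424 -0.6213]
 [ 0.5431  0.6118]
 [-1.1061  0.8837]]
[ 0.5149 -0.0791 -0.2122] -12.160244652640184 [[-0.3157 -0.5506]
 [ 0.6013 -0.3533]
 [ 0.792   0.5587]
 [-1.0848  0.289 ]]
[ 0.5504  0.1207 -0.0821] -4.701341721926462 [[ 0.2936 -0.1884]
 [ 0.0486 -0.6767]
 [ 0.4451  0.5191]
 [-0.7856  0.3114]]
[-0.1279 -0.0965 -2.8776] [-0.1251  0.1064  4.5813]
jar [[ 0.4916 -0.2342  0.105 ]]
```

View pics/s1.png

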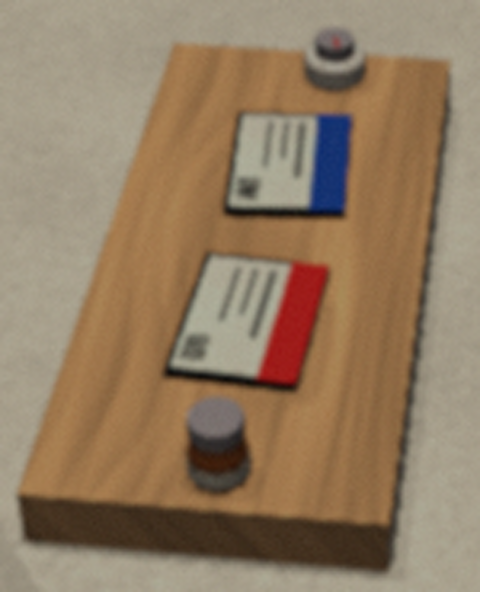

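The side crop agrees with the top view: the red plate lies between the blue plate and the jar, with a clear strip behind it. I'll push with the opened jaws laid along the plate's rear rim, so the two contacts also square it up. First I'll find the fingertip height by touching the riser lightly behind the plate.

```bash
cat >> h.py <<'E'
RZ=np.array([0.5284,0.0165,-0.162])
def w2(x,y,r=RZ): # riser-edge frame -> world xy
    c,s=np.cos(r[2]),np.sin(r[2]); x=x+.13
    return r[0]+c*x-s*y, r[1]+s*x+c*y
from scipy.spatial.transform import Rotation as Ro
def ori(sg,r=RZ):
    X=np.array([0,0,-1.]);Y=sg*np.array([-np.sin(r[2]),np.cos(r[2]),0]);return Ro.from_matrix(np.c_[X,Y,np.cross(X,Y)]).as_rotvec()
E
python3 - <<'E'
from rig import manip
from h import *
q0=manip.get_joint_positions();print(manip.get_width(),Ro.from_rotvec(manip.get_ee_rot()).as_matrix().round(2).tolist())
x,y=w2(-.222,-.0965)
best=None
for sg in(1,-1):
    q=manip.solve_ik([x,y,.13],ori(sg)); print(sg,q)
    if q is not None:
        d=abs(np.array(q)-q0).max()
        if best is None or d<best[0]: best=(d,sg)
sg=best[1];print("sg",sg)
manip.move_to([x,y,.13],ori(sg)); f0=np.array(manip.get_contact_force());print(manip.get_time(),manip.get_position(),f0)
manip.servo_line([x,y,.090],rate=.1)
z=.090
while z>.062:
    z-=.002; manip.servo_line([x,y,z],rate=.03); f=np.array(manip.get_contact_force())-f0
    if f[2]>2: break
print(z,f,manip.get_position(),manip.get_time())
manip.servo_line([x,y,z+.004],rate=.05)
c=manip.camera("side");cv2.imwrite("pics/side1.png",c["image"][:,:,::-1]);cv2.imwrite("pics/side1c.png",cv2.resize(c["image"][150:335,200:350,::-1],None,fx=3.2,fy=3.2,interpolation=cv2.INTER_CUBIC))
c=manip.camera("top");cv2.imwrite("pics/top1.png",c["image"][:,:,::-1]);cv2.imwrite("pics/top1c.png",cv2.resize(c["image"][200:400,250:460,::-1],None,fx=3,fy=3,interpolation=cv2.INTER_CUBIC))
print(manip.get_time())
E
```

```text
0.08605161770034404 [[-0.0, 0.25, -0.97], [0.0, -0.97, -0.25], [-1.0, -0.0, -0.0]]
1 [-1.78142909e-01  3.50892718e-01  2.13753877e+00 -4.44089210e-16
  6.53161162e-01 -1.58693924e+00]
-1 [-0.17814291  0.35089272  2.13753877  0.          0.65316116  1.55465342]
sg 1
2.3 [ 0.42242941 -0.0643807   0.13015328] [-1.03562399 -1.31763136  0.68410419]
0.06199999999999997 [ 1.12820591  1.38023423 -0.3181783 ] [ 0.42195135 -0.06387786  0.06187966] 6.35
6.7
```

View pics/side1c.png

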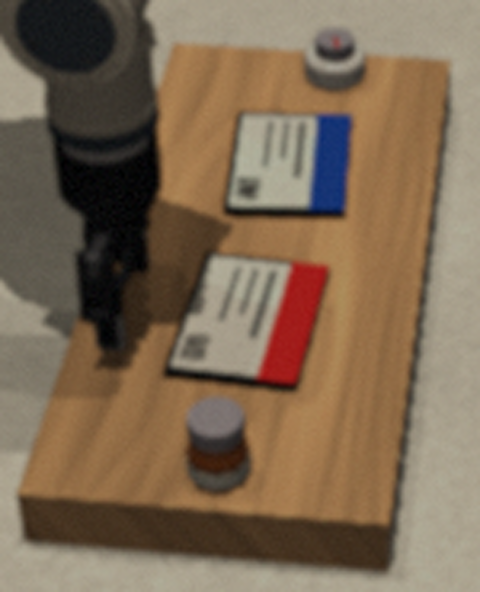

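View pics/top1c.png

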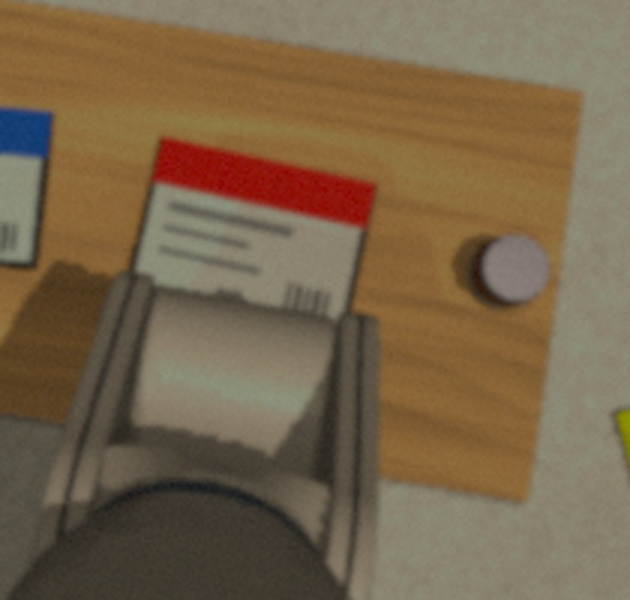

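The fingertips hang just above the wood, well clear of the jar and blue plate, and their span lies within the plate's rear rim. I'll go on down to contact.

```bash
python3 - <<'E'
from rig import manip
from h import *
x,y=w2(-.222,-.0965)
f0=np.array(manip.get_contact_force())
z=.0625
while z>.051:
    z-=.0015; manip.servo_line([x,y,z],rate=.03); f=np.array(manip.get_contact_force())-f0
    print(round(z,4),f.round(2),manip.get_position().round(4)[2])
    if f[2]>1.5: break
manip.servo_line([x,y,z+.004],rate=.05)
print(manip.get_time(),manip.get_position())
E
```

```text
0.061 [-0.61  0.07 -0.09] 0.0607
0.0595 [-0.98  0.76  0.21] 0.0594
0.058 [-3.89  0.33 15.62] 0.0588
7.7667 [ 0.4222572  -0.06393057  0.06216697]
```

```bash
cat >> h.py <<'E'
def snap(manip,tag,box=(180,345,270,450),f=4):
    for n in("top","side"):
        c=manip.camera(n);np.savez(f"{n}{tag}.npz",**c);im=c["image"][:,:,::-1]
        b=box if n=="top" else (150,335,200,370)
        cv2.imwrite(f"pics/{n}{tag}.png",cv2.resize(im[b[0]:b[1],b[2]:b[3]],None,fx=f if n=="top" else 3.2,fy=f if n=="top" else 3.2,interpolation=cv2.INTER_CUBIC))
E
python3 - <<'E'
from rig import manip
from h import *
x,y=w2(-.102,-.0965)
f0=np.array(manip.get_contact_force())
manip.servo_line([x,y,.0617],rate=.05)
print(np.array(manip.get_contact_force())-f0,manip.get_position(),(x,y),manip.get_time())
snap(manip,2)
E
```

```text
[-1.12187443 -0.50940139  0.99765741] [ 0.54039899 -0.08324962  0.06171144] (np.float64(0.5404686759076461), np.float64(-0.08325267947196305)) 10.3167
```

View pics/top2.png

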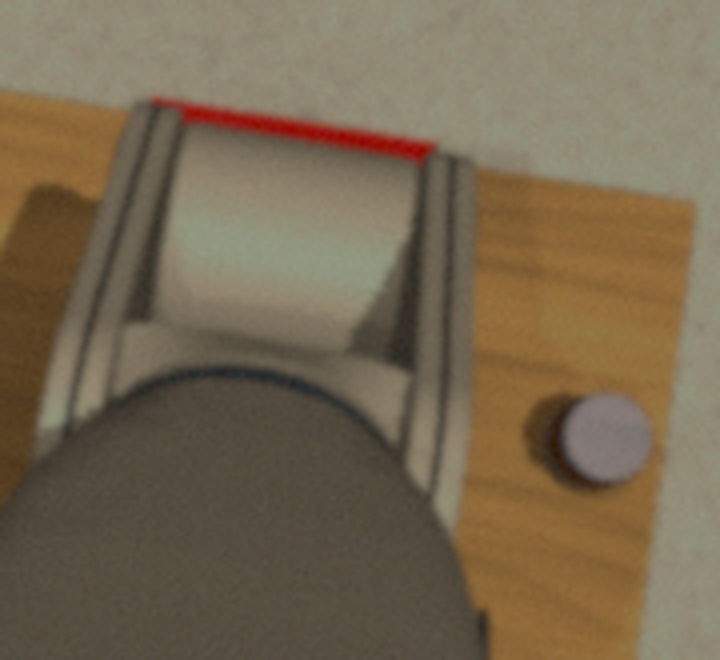

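View pics/side2.png

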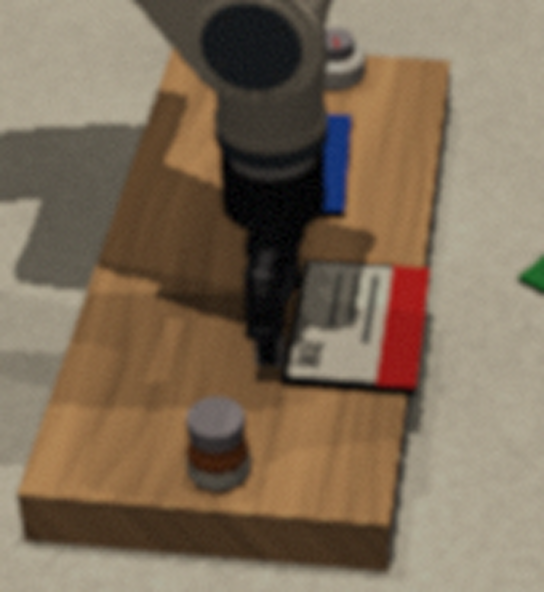

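The plate squared itself against the fingers, and the band is now partly past the edge. I'll back off to measure it unobstructed.

```bash
python3 - <<'E'
from rig import manip
from h import *
x,y=w2(-.117,-.0965);manip.servo_line([x,y,.0617],rate=.08)
x,y=w2(-.26,-.0965);manip.servo_line([x,y,.09],rate=.25)
print(manip.get_time())
snap(manip,3)
c=np.load("top3.npz");cv2.imwrite("pics/top3r.png",cv2.resize(c["image"][170:380,110:460,::-1],None,fx=2.28,fy=2.28,interpolation=cv2.INTER_CUBIC))
E
```

```text
11.4833
```

View pics/top3.png

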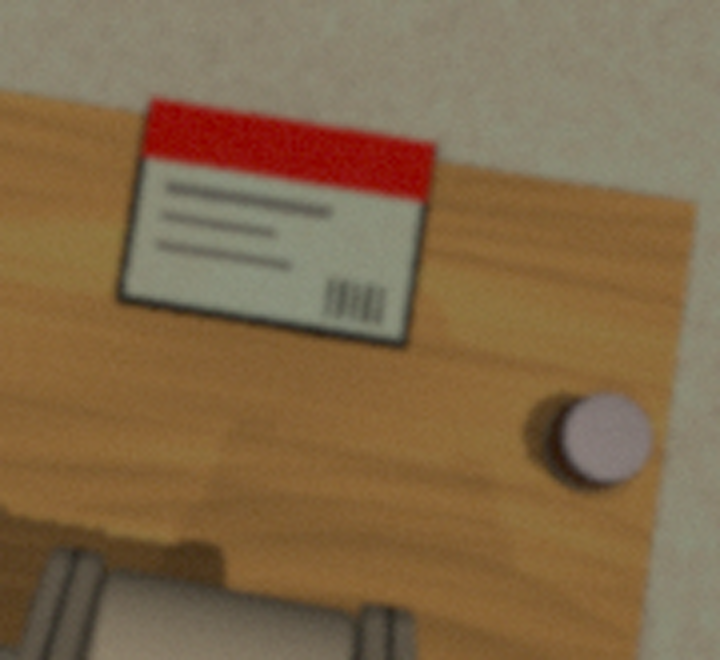

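View pics/side3.png

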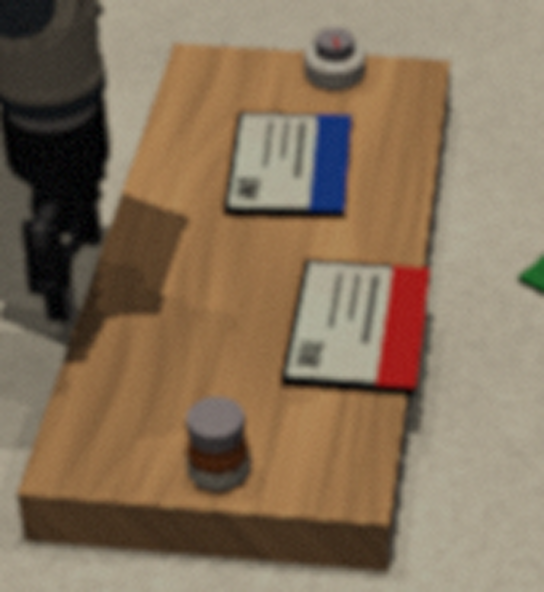

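```bash
cat >> h.py <<'E'
def bilin(im,uv): return cv2.remap(im.astype(np.float32),uv[:,0].astype(np.float32)[None],uv[:,1].astype(np.float32)[None],cv2.INTER_LINEAR)[0]
def edgeline(c,ch,p,xl,y0,y1,z,r=RZ,half=.012,n=60):
    """edge near riser-x=xl (function of y ok) ; returns offset (m) at mid and slope deg, rms, in riser-edge frame"""
    im=c["image"].astype(float); v=ch(im); v=cv2.GaussianBlur(v,(0,0),.7)
    t=np.linspace(-half,half,81);out=[]
    for yy in np.linspace(y0,y1,n):
        a,b=w2(xl+t,yy+0*t,r)
        s=bilin(v,proj(c,np.c_[a,b,0*t+z]))
        if p: s=s*p
        lo,hi=np.median(s[:15]),np.median(s[-15:])
        m=(lo+hi)/2; k=np.where((s[:-1]-m)*(s[1:]-m)<=0)[0]
        if len(k)==0 or abs(hi-lo)<8: continue
        k=k[np.argmin(abs(t[k]))]; out.append((yy,xl+t[k]+(m-s[k])/(s[k+1]-s[k]+1e-9)*(t[1]-t[0])))
    o=np.array(out); 
    for _ in range(3):
        f=np.polyfit(o[:,0],o[:,1],1); e=o[:,1]-np.polyval(f,o[:,0]); o=o[abs(e)<max(2*e.std(),3e-4)]
    return np.polyval(f,(y0+y1)/2),np.degrees(np.arctan(f[0])),e.std(),len(o)
RB=lambda i:i[...,0]-i[...,2]; RG=lambda i:i[...,0]-i[...,1]; G=lambda i:i[...,1]; S=lambda i:i.sum(2)
E
python3 - <<'E'
from h import *
np.set_printoptions(precision=4,suppress=True)
c0=np.load("top0.npz");c=np.load("top3.npz");s0=np.load("side0.npz");s=np.load("side3.npz")
for nm,a,b in(("top",c0,c),("side",s0,s)):
    print(nm,"edge full",edgeline(a,RB,0,0,-.25,.25,.05))
    print("edge near plate",edgeline(a,RB,0,0,-.2,0,.05))
    print("rear",edgeline(a,RB,0,-.26,-.25,.2,.05))
P,e=fit(c,crop([(150,98),(437,144),(406,346),(119,300)],4,270,180),.1,.14,.058);print(P,rel(RZ,P))
xf=rel(RZ,P)[0]+.05; yc=rel(RZ,P)[1]; print(xf,yc)
for nm,b in(("top",c),("side",s)):
    print(nm,"front",edgeline(b,RG,0,xf,yc-.06,yc+.06,.058),"band",edgeline(b,RG,0,xf-.03,yc-.05,yc+.05,.058),"backwhite",edgeline(b,S,0,xf-.1,yc-.06,yc+.0,.058,half=.006))
E
```

```text
top edge full (np.float64(-0.001458272909346796), np.float64(0.029823567258148036), np.float64(0.00016908296633780248), 54)
edge near plate (np.float64(-0.001477245453230597), np.float64(0.06052239561035265), np.float64(0.0001230710622897656), 59)
rear (np.float64(-0.2603784856817535), np.float64(0.04012641786812155), np.float64(0.00013415852517708183), 59)
side edge full (np.float64(0.0020554968502661843), np.float64(0.05797051887714925), np.float64(0.00025199641882302915), 56)
edge near plate (np.float64(0.002019018851292502), np.float64(0.2139973088665507), np.float64(0.00014208501105107438), 57)
rear (np.float64(-0.2570371284725626), np.float64(0.0502982008158281), np.float64(0.00013549294366805342), 55)
[ 0.598  -0.0896 -0.1568] [-0.0442 -0.0935  0.2984]
0.005765168335733206 -0.0935397641425546
top front (np.float64(0.00500584855126889), np.float64(-0.11303280377299625), np.float64(0.00011377303488642622), 60) band (np.float64(-0.02319547354055827), np.float64(-0.02126838648662848), np.float64(0.00011249803919984439), 60) backwhite (np.float64(-0.0898299440680889), np.float64(-0.20282730750023273), np.float64(5.8046660516192725e-05), 60)
side front (np.float64(0.008279561518260481), np.float64(-0.5127693930519774), np.float64(0.0002176889643704258), 60) band (np.float64(-0.020727575567227582), np.float64(-0.06983655126819059), np.float64(0.00012673428240880571), 60) backwhite (np.float64(-0.0951151385590155), np.float64(-1.5861055083943818), np.float64(0.00025268591588262695), 54)
```

Both views agree. The plate is square to within about 0.2°, and its front rim is about 6–7 mm past the edge. It needs another 23 mm or so.

```bash
python3 - <<'E'
from rig import manip
from h import *
Y=-.0935
def go(X,z,r): x,y=w2(X,Y);manip.servo_line([x,y,z],rate=r)
go(-.14,.075,.15); go(-.118,.0617,.06); go(-.079,.0617,.03)
x,y=w2(-.079,Y);print(manip.get_position()-[x,y,.0617])
go(-.095,.0617,.06); go(-.27,.10,.25); manip.hold(.3)
print(manip.get_time()); snap(manip,4)
s0=np.load("side0.npz");c0=np.load("top0.npz")
for nm,a,true in(("top",c0,-.0009),("side",s0,.0025)):
    b=np.load(nm+"4.npz"); xf=.03+true
    fr=edgeline(b,RG,0,xf,Y-.06,Y+.06,.058);bd=edgeline(b,RG,0,xf-.03,Y-.06,Y+.06,.058)
    bk=edgeline(b,S,0,xf-.098,Y-.06,Y,.058,half=.006)
    print(nm,"front",fr[0]-true,fr[1:],"band",bd[0]-true,bd[1:],"back",bk[0]-true,bk[1])
E
```

```text
[ 8.95881101e-05 -1.54875238e-06  4.62846220e-06]
16.15
top front 0.02907529002647847 (np.float64(-0.10307338524214697), np.float64(0.00012046444532413377), 60) band 0.000954002834388375 (np.float64(-0.04657149529925218), np.float64(9.718597832153148e-05), 60) back -0.0652703642413602 0.4228358750113548
side front 0.02892557871643604 (np.float64(-0.5927171168280725), np.float64(0.00013738491737141066), 56) band 5.7705338106449865e-06 (np.float64(-0.0577054025907301), np.float64(0.00013122783706204325), 56) back -0.06589233555875164 0.285764116945571
```

View pics/top4.png

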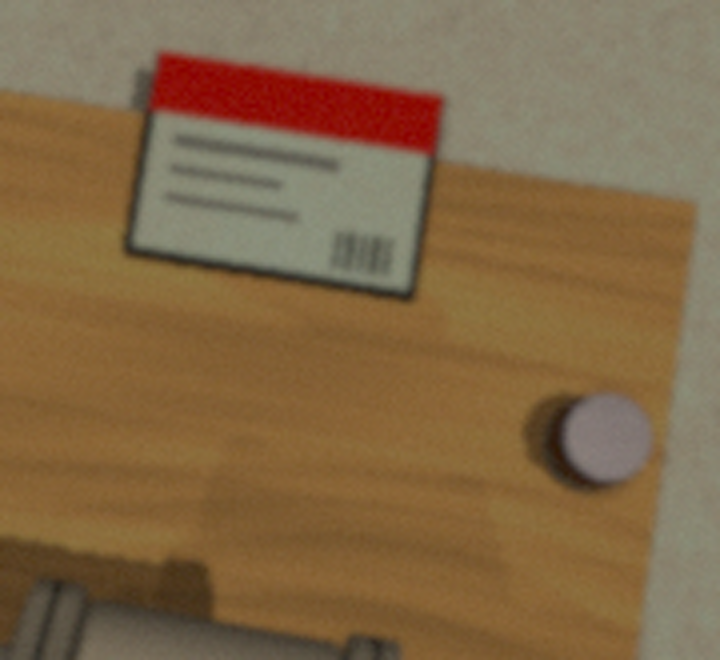

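View pics/side4.png

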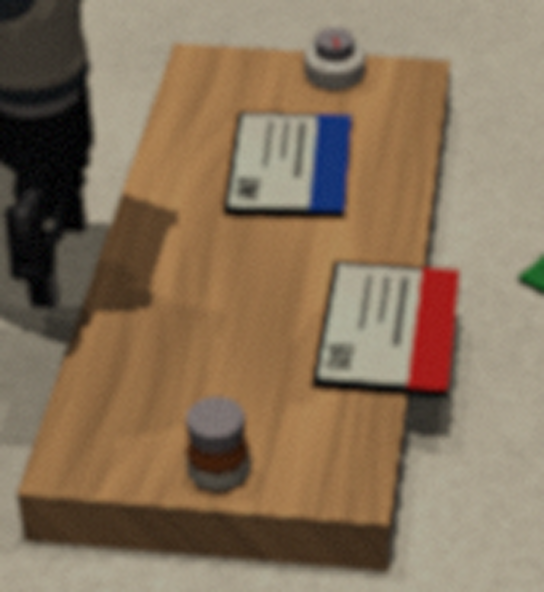

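The band's inner line measures 0 to 1 mm past the edge and its front rim 29 mm past. The plate is square to about 0.1° and lying flat. I'll check that nothing else moved, then hand it in.

```bash
python3 - <<'E'
from rig import manip
from h import *
a=np.load("side0.npz")["image"].astype(int)
b=np.load("side4.npz")["image"].astype(int)
d=abs(a-b).max(2)
for n,(r0,r1,c0,c1) in dict(blue=(180,220,268,312),timer=(156,180,293,317),jar=(272,305,256,280)).items(): print(n,d[r0:r1,c0:c1].mean())
print("noise ref",d[400:470,500:620].mean(),"F",manip.get_contact_force())
manip.sign_off(); print(manip.get_time())
E
```

```text
blue 3.1869318181818183
timer 3.0833333333333335
jar 3.4204545454545454
noise ref 3.2089285714285714 F [-0.18242162 -0.07319009 -0.03945106]
the job is handed in; nothing more can be done
the job is handed in; nothing more can be done
```

I pushed the red-banded plate to the shoppers' edge in two slides with the open fingertips against its rear rim, backed the arm clear, and handed the job in at about 16 s. The plate was never picked up.

- **Overhang:** the front rim measured 29.1 mm (top camera) and 28.9 mm (side camera) past the edge, against 30 mm wanted. The band's inner line measured 1.0 mm and 0.0 mm past the edge, against 0. The rim reading suggests about 1 mm short and the top camera's band reading up to 1 mm over. That mismatch is within image blur and the 2 mm calibration.
- **Squareness:** the band line is within 0.1° of square in both cameras. The side camera's front-rim reading was 0.6° off, probably because of the shadow below that rim. The top camera's rear-rim reading was 0.4° off and the side camera's 0.3°. The plate looks flat in both views.
- **Other objects:** the blue plate, timer and jar showed only image noise compared with the start. The robot was touching nothing when I handed in.
- **Force:** the only noticeable load I saw was a brief touch of about 16 N on the riser while finding the fingertip height.

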